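# Grade two dried tea mandarins on the bamboo ramp

### The arm

A 7-joint arm with a two-finger parallel gripper is mounted at the origin on the work surface. World frame = base frame: x ahead of the robot, y to its left, z up, the work surface at z = 0. Lengths are in m, angles in rad, forces in N, time in s.
With the tool pointing down it reaches from about 0.4 to 0.85 m from the base axis. Payload 10.4 kg.
Tool frame: the origin (TCP) lies between the finger pads; the fingertips stand 22 mm ahead of it and the grasp point (between the pads) lies 3 mm ahead of it (r.nose_length is the distance from the TCP to the fingertips, in m); z points along the fingers, y is the line along which they close (so a half turn about z gives the same grasp; the last joint's range is limited). The gripper opens to 87 mm and grips with 3 to 60 N. Pads are 19 mm wide; open, the fingers measure 117 mm over their backs; the gripper's body (75 mm by 190 mm) begins 51 mm behind the grasp point.
Start: joints at [-1.28, 0.332, -0.065, 1.46, 0.022, 1.35, -0.088], TCP at [0.193, 0.595, 0.245] pointing down, gripper open.
Joint ranges: [-2.6, 2.6], [-0.5, 2.12], [-1.47, 1.34], [0.16, 2.42], [-1.27, 4.41], [0.06, 2.06], [-2.6, 2.6]. Speed limits (rad/s): [2.22, 2.22, 2.79, 2.79, 3.14, 3.14, 3.14].

### API

Orientations are given as a unit quaternion [x, y, z, w].
In Python, from bench import readout, cams, r gives the robot as it stands. The module is installed in compiled form; this text tells all that it offers.
- The arm moves only by the tool step_arm, never from a script. Its argument "deltas" is a list that holds one entry, the list of rows, each a list of 7 numbers: the turn, a rotation vector about the tool's x, y, z in rad, then the shift along the tool's x, y, z in m, then the opening in per cent of the stroke, from 0 (shut) to 100 (fully open). A call has 1 to 20 rows; each row is the pose to reach, as a shift and turn from the pose commanded when the call began, along the tool's axes at that moment; what a row does not reach only later rows make up. A row lasts 1/8 s, in which the tool goes at most 62.5 mm and 10.7 degrees, less where a joint would pass 70% of its speed; a pose out of reach is approached as far as the arm can. A call with a gripper value outside its range is refused whole. The fingers move at their own pace and stop on an object; "squeeze" is the grip in N (left out, the last holds). Time passes only in rows, so rows that repeat a pose let the fingers close. It gives the time, the measured TCP pose, the force, the opening and the grip force at its end, in the units of the state.
- readout.read_state(): the state, without advancing time (a new reading comes with each control period).
- cams.camera(name): name is "scene" or "top"; returns a dict with "img" (384x512x3 uint8, red, green, blue), "fx", "fy", "cx", "cy" (pixels), "origin" and "rotation" of the camera in the world. Camera axes: x right, y up, looking along -z (the intrinsics and any distortion apply to the point x, -y, -z); pixel columns grow to the right and rows downward; lengths in m; the calibration is good to about 2 mm. A picture is of the moment at which its call begins. There is no depth.
- r.close_job(): hands the job in; it is judged then, once.
The state is a dict: "time": time; "joint_positions": joint angles; "joint_vel": joint speeds; "joint_torque": joint torques, N m; "ee_pos": TCP position; "eef_rot": TCP orientation; "ft_force": force on the tool from outside, world axes, zero at the start; "torque": the same for the moment, N m; "width": finger opening in m; "grip_force": force on a finger pad.
Only numpy, scipy, OpenCV 4.12 (cv2) and the standard library are available. Lean on these libraries where they do the work, as an engineer would, in place of code of your own. Each camera call takes 0.05 s, during which the arm holds its last target. There are 200 camera calls.

### The job

Take the large dried mandarin off its porcelain lid rest and lay it in the tipping tray of the bamboo grader, in front of the small mandarin that already lies there. Then lift the tray by its bar so that both roll down the ramp and each drops into its own hole, the small one in the narrow slot and the large one in the wide hole at the foot, and lower the tray again.

Things in the scene. Friction and masses are not known exactly. Their poses are not given: they have to be found in the camera images.
- large_mandarin: Large dried tea mandarin: hard olive-brown ball, 44 mm in diameter, 25 g. Origin at its centre; its axes mean nothing. It starts on a fixed white porcelain lid rest (ring 36 mm across, 10 mm high), its centre 28 mm above the table; fingers pass down beside the ring. A second such ring carries a purple clay teapot lid: not wanted. Lying in the tray its centre is 22 mm above the tray floor.
- small_mandarin: Small dried tea mandarin: the same kind of ball, 28 mm in diameter, 12 g, origin at its centre. It starts in the tipping tray, against the tray's rear wall.
- grader: Fixed bamboo grader; origin on the table under the tray's hinge (hinge along y, 88 mm up), x level towards the ramp's foot, z up. Ramp: +x side, falls 12.6 deg, 52 mm wide, boards 24 mm high; from the hinge 12 mm sill, slot 34 wide 80 long, hole 52 wide 56 long, both 42 deep. Balls end near x 70 z 44 (small), x 124 z 40 (large). Tray: -x side; lifting bar's centre, tray down: x -171, y 0, z 71 mm.
- tray (a joint): Tray angle, rad: 0 down, grows as the bar end rises, to 0.9. Tray inside 52 x 120 mm, walls 14 high, open to the ramp; when down its floor sinks 0.12 rad from hinge to rear wall. Empties by 0.6. Bar: 12 mm round rod along y, free 41 mm in front, 48 mm between side arms; pinched from above with fingers closing along x it turns in the grip. Tray 0.15 kg, falls back if let go.
Not all that is in view belongs to the job. Leave any pink or turquoise look-alike of the large_mandarin alone.

How it is judged:
On the way, in this order (a step that is already met when the one before it is completed fails the run):
1. the large mandarin lies released in the lowered tipping tray, together with the small one (x of large_mandarin in the frame of grader between -0.115 and -0.005 m and y of large_mandarin in the frame of grader between -0.03 and 0.03 m and z of large_mandarin in the frame of grader between 0.08 and 0.125 m and x of small_mandarin in the frame of grader between -0.125 and -0.005 m and y of small_mandarin in the frame of grader between -0.03 and 0.03 m and z of small_mandarin in the frame of grader between 0.07 and 0.115 m and linear speed of large_mandarin below 0.05 m/s and contact force between large_mandarin and the fingers below 0.1 N and value of joint tray below 0.08 rad), for 0.2 s.
2. the tray is tipped up towards the ramp (value of joint tray above 0.2 rad), for 0.05 s.
At the end, for the whole second after the job is handed in: The small mandarin rests in the narrow slot (centre 0 to 92 mm from the hinge along the grader, under 62 mm high, i.e. down between the slot's edges) and the large one in the wide hole (centre 98 to 152 mm from the hinge, under 58 mm high), both still, and the tray is down again (within 0.1 rad) (x of small_mandarin in the frame of grader between 0 and 0.092 m and y of small_mandarin in the frame of grader between -0.022 and 0.022 m and z of small_mandarin in the frame of grader between 0.02 and 0.062 m and x of large_mandarin in the frame of grader between 0.098 and 0.152 m and y of large_mandarin in the frame of grader between -0.03 and 0.03 m and z of large_mandarin in the frame of grader between 0.02 and 0.058 m and linear speed of each of small_mandarin, large_mandarin below 0.05 m/s and value of joint tray below 0.1 rad); the robot touches nothing.
It also fails if it takes over 56 s, if anything falls off the work surface, if the arm or the gripper's body presses on something with over 40 N, if the wrist force passes 120 N, or if a joint passes its speed limit or range.

## Working session

There is one attempt and no reset: what is moved stays moved. The work goes in short steps, Python scripts to look and compute and a tool call to move; the robot and the scene stay as the last step left them, time stands still between calls to the robot, and variables do not carry over. Pictures are saved under pics/ and viewed, at most 12 in all, crops included, and the job is handed in when it is done.

Besides the shell and the picture viewer there is one more tool, called as name(argument=value, ...), one argument or row to a line, values as JSON. step_arm: Moves the arm, as the interface text tells. Its arguments: {"type":"object","properties":{"deltas":{"type":"array"},"squeeze":{"type":"number"}},"required":["deltas"]}

```bash
mkdir -p pics
python3 - <<'E'
from bench import readout,cams,r
import cv2,numpy as np
s=readout.read_state()
print({k:np.round(s[k],3) for k in('time','ee_pos','eef_rot','width')},r.nose_length)
ims=[]
for n in('scene','top'):
    c=cams.camera(n); print(n,{k:np.round(v,4).tolist() for k,v in c.items() if k!='img'}); cv2.imwrite(f'pics/{n}0.png',c['img'][:,:,::-1])
    for k in c: 
        if k not in('img','fx','fy','cx','cy','origin','rotation'):print(k,c[k])
E
```

```text
{'time': np.float64(0.0), 'ee_pos': array([0.193, 0.594, 0.244]), 'eef_rot': array([ 0.156,  0.988, -0.001, -0.   ]), 'width': np.float64(0.087)} 0.022
scene {'fx': 409.4314, 'fy': 409.4314, 'cx': 258.2877, 'cy': 193.6044, 'origin': [1.071, -0.4356, 0.6721], 'rotation': [0.3837, 0.1818, 0.3736, 0.8247]}
top {'fx': 489.5829, 'fy': 489.5829, 'cx': 260.4016, 'cy': 186.8781, 'origin': [0.3385, 0.0316, 1.2216], 'rotation': [0.0689, -0.065, -0.6981, 0.7097]}
```

View pics/scene0.png

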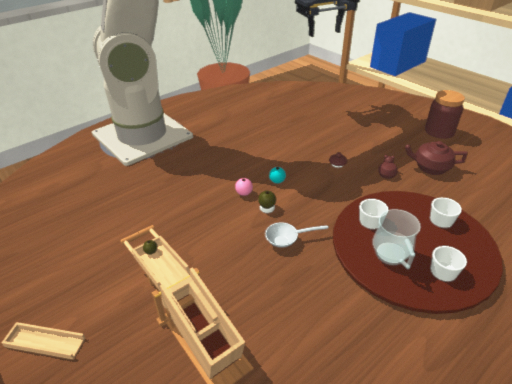

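View pics/top0.png

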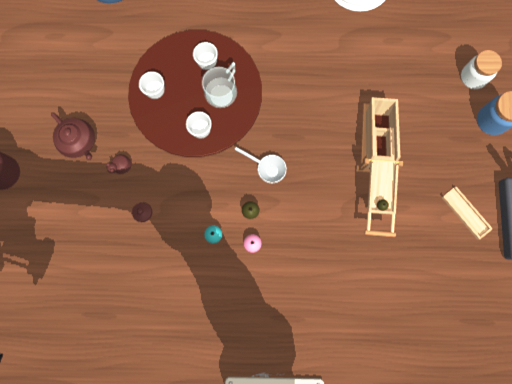

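Scene: the olive ball on its white ring is at (267,200), with pink at (243,187), turquoise at (277,175) and the clay lid on a ring at (338,160). In the top view these are (250,210), (252,243), (213,234) and (142,212). The olive one fits the description. The grader is at top (383,165), with the small ball at (382,205) and the bar at about (381,234).

```bash
cat > h.py <<'E'
import cv2,numpy as np
from scipy.spatial.transform import Rotation as R
def ray(c,u,v):
    d=np.array([(u-c['cx'])/c['fx'],-(v-c['cy'])/c['fy'],-1.]); d=R.from_quat(c['rotation']).apply(d)
    return np.array(c['origin']),d/np.linalg.norm(d)
def plane(c,u,v,z):
    o,d=ray(c,u,v); return o+d*(z-o[2])/d[2]
def tri(c1,p1,c2,p2):
    A=np.zeros((3,3));b=np.zeros(3);rs=[ray(c1,*p1),ray(c2,*p2)]
    for o,d in rs: P=np.eye(3)-np.outer(d,d);A+=P;b+=P@o
    x=np.linalg.solve(A,b); return x,max(np.linalg.norm(np.cross(x-o,d)) for o,d in rs)
def proj(c,p):
    q=R.from_quat(c['rotation']).inv().apply(np.array(p)-c['origin']); return c['cx']+c['fx']*q[0]/-q[2],c['cy']+c['fy']*q[1]/q[2]
def olive(c,u,v,w=18):
    im=c['img'].astype(int);m=((im[...,1]>=im[...,0]*0.8)&(im.sum(2)<200)&(im[...,1]>im[...,2]+5)).astype(np.uint8)
    k=np.zeros_like(m);k[v-w:v+w,u-w:u+w]=1;m*=k
    cs,_=cv2.findContours(m,cv2.RETR_EXTERNAL,cv2.CHAIN_APPROX_NONE)
    (x,y),rad=cv2.minEnclosingCircle(max(cs,key=cv2.contourArea)); return (x,y),rad
E
python3 - <<'E'
from bench import cams
from h import *
s=cams.camera('scene');t=cams.camera('top')
for n,a,b in(('large',(267,200),(250,210)),('small',(150,246),(382,205))):
    p,q=olive(s,*a),olive(t,*b); print(n,p,q,*tri(s,p[0],t,q[0]))
    print(plane(t,*q[0],.028 if n=='large' else .09),plane(s,*p[0],.028 if n=='large' else .09))
def crop(c,x,y,w,h,f): return cv2.resize(c['img'][y:y+h,x:x+w],None,fx=f,fy=f,interpolation=cv2.INTER_CUBIC)
A=crop(t,355,90,60,150,4) #240x600
B=crop(s,110,220,140,160,3.5)[:,:490]
C=np.zeros((600,740,3),np.uint8);C[:,:240]=A;C[:B.shape[0],240:240+B.shape[1]]=B
cv2.imwrite('pics/g.png',C[:,:,::-1])
D=np.hstack([crop(s,220,150,80,80,5),crop(t,200,185,80,80,5)]);cv2.imwrite('pics/m.png',D[:,:,::-1])
E
```

```text
large ((266.7105407714844, 199.13157653808594), 8.32228946685791) ((249.86956787109375, 209.47825622558594), 8.263824462890625) [0.51050046 0.06527117 0.02927422] 0.0003612904940315245
[0.51046473 0.06501708 0.028     ] [0.50956963 0.06658373 0.028     ]
small ((150.0, 247.0), 6.708303928375244) ((381.5, 204.1666717529297), 4.859230995178223) [ 0.51903647 -0.2442179   0.08942196] 0.00022409592894990694
[ 0.51904098 -0.24387238  0.09      ] [ 0.51945231 -0.2445943   0.09      ]
```

View pics/g.png

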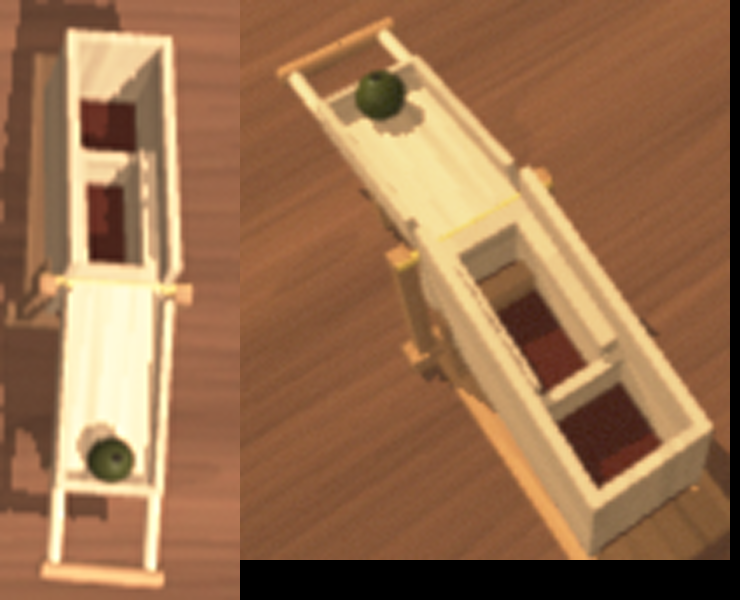

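View pics/m.png

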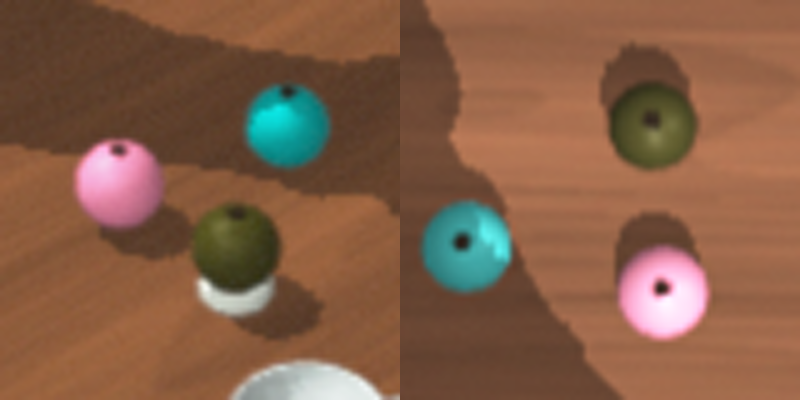

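The left crop confirms the olive ball on the white ring as the target. In the grader crop the bar ends are at about scene (122,240.6) and (153.4,226.6), and top (365.8,232.7) and (395.8,235). The axle ends are at top (366.5,160.5) and (402.5,163.3). The small ball lies at the rear wall.

Run:
```python
from bench import cams,readout
from h import *
s=cams.camera('scene');t=cams.camera('top')
a,ea=tri(s,(122,240.6),t,(365.8,232.7));b,eb=tri(s,(153.4,226.6),t,(395.8,235));print(a,ea,b,eb)
a=plane(t,365.8,232.7,.071);b=plane(t,395.8,235,.071);print('bar z.071',a,b)
h1=plane(t,366.5,160.5,.088);h2=plane(t,402.5,163.3,.088);bar=(a+b)/2;h=(h1+h2)/2;print('hinge',h1,h2,h)
# foot end, top rim z ~ .088-.172*sin.. +.024
f1=plane(t,355+68/4,90+31/4,.076);f2=plane(t,355+172/4,90+38/4,.076);print('foot',f1,f2)
ax=(f1+f2)/2-bar;yaw=np.arctan2(ax[1],ax[0]);print('yaw',yaw,np.arctan2(*(h-bar)[[1,0]]),np.linalg.norm((h-bar)[:2]), 'bar yaw',np.arctan2(*(a-b)[[1,0]])-np.pi/2)
st=readout.read_state();print(st['time'],R.from_quat(st['eef_rot']).as_matrix().round(4),st['ee_pos'])
# small ball in grader frame
for y in(yaw,): print(R.from_euler('z',-y).apply(np.array([.519,-.244,.0894])-bar)-[.171,0,0])
```

```text
[ 0.44455962 -0.24144566  0.05228987] 0.02960091986059305 [ 0.4625449  -0.24158201  0.10114392] 0.033511048104237516
bar z.071 [ 0.45364686 -0.20963993  0.071     ] [ 0.44940038 -0.27983315  0.071     ]
hinge [ 0.62397419 -0.21182372  0.088     ] [ 0.61847558 -0.29714789  0.088     ] [ 0.62122489 -0.2544858   0.088     ]
foot [ 0.78654854 -0.23177842  0.076     ] [ 0.78297393 -0.29566751  0.076     ]
yaw -0.05691409410157234 -0.05738649532506914 0.16998108031529313 bar yaw -0.060423330636258044
0.3 [[-9.512e-01  3.086e-01 -1.000e-04]
 [ 3.086e-01  9.512e-01 -4.000e-04]
 [ 0.000e+00 -4.000e-04 -1.000e+00]] [0.19288393 0.59439282 0.24431438]
[-0.10367477  0.00457363  0.0184    ]
```

```bash
cat >> h.py <<'E'
YAW=-0.058;O=np.array([.6215,-.2545,0])   # grader pose
def g2w(x,y,z): return O+R.from_euler('z',YAW).apply([x,y,z])
def w2g(p): return R.from_euler('z',-YAW).apply(np.array(p)-O)
def delta(p):
    "turn+shift from the measured pose to TCP p, pointing down, closing along grader x"
    from bench import readout
    s=readout.read_state();y=np.array([np.cos(YAW),np.sin(YAW),0]);z=np.array([0,0,-1.])
    T=R.from_matrix(np.c_[np.cross(y,z),y,z]);C=R.from_quat(s['eef_rot'])
    return np.r_[(C.inv()*T).as_rotvec(),C.inv().apply(np.array(p)-s['ee_pos'])].round(4)
E
python3 - <<'E'
from h import *
from bench import cams
s=cams.camera('scene');t=cams.camera('top')
for a,b in(((122,240.6),(395.8,235)),((153.4,226.6),(365.8,232.7))):
    p,e=tri(s,a,t,b);print(p,e,w2g(p))
print(delta([.5105,.0655,.15]))
E
```

```text
[ 0.45022904 -0.27587887  0.07511039] 0.0030306602280999895 [-0.16974369 -0.03127106  0.07511039]
[ 0.45469525 -0.20679769  0.07278051] 0.0027299330755354958 [-0.16928945  0.03795285  0.07278051]
[-1.000e-04  1.000e-04  1.315e+00 -4.654e-01 -4.051e-01  9.450e-02]
```

step_arm(
  deltas=[
    [[0, 0, 0.16, -0.04, -0.035, 0, 70], [0, 0, 0.32, -0.09, -0.078, 0, 70], [0, 0, 0.48, -0.14, -0.122, 0, 70], [0, 0, 0.64, -0.19, -0.165, 0.01, 70], [0, 0, 0.8, -0.24, -0.209, 0.02, 70], [0, 0, 0.96, -0.29, -0.252, 0.04, 70], [0, 0, 1.12, -0.34, -0.296, 0.05, 70], [0, 0, 1.25, -0.39, -0.339, 0.07, 70], [0, 0, 1.315, -0.43, -0.374, 0.08, 70], [0, 0, 1.315, -0.455, -0.396, 0.09, 70], [0, 0, 1.315, -0.4654, -0.4051, 0.0945, 70], [0, 0, 1.315, -0.4654, -0.4051, 0.0945, 70], [0, 0, 1.315, -0.4654, -0.4051, 0.0945, 70], [0, 0, 1.315, -0.4654, -0.4051, 0.0945, 70], [0, 0, 1.315, -0.4654, -0.4051, 0.0945, 70]],
  ],
  squeeze=6,
)

```text
time: 2.28
ee_pos: [0.5104, 0.0665, 0.1503]
eef_rot: [0.727, 0.687, 0.0, -0.0]
ft_force: [-0.3, 0.1, 0.5]
width: 0.0605
grip_force: 0.0
```

Run:
```python
from h import *
from bench import cams
s=cams.camera('scene');t=cams.camera('top')
try: print(olive(s,267,200))
except Exception as e: print(e)
print(delta([.5105,.0655,.036]))
C=cv2.resize(s['img'][100:260,180:380],None,fx=3,fy=3)
cv2.imwrite('pics/a.png',C[:,:,::-1])
```

```text
((266.5, 199.0), 9.013978004455566)
[ 0.0002 -0.0004  0.0008 -0.0006  0.      0.1142]
```

View pics/a.png

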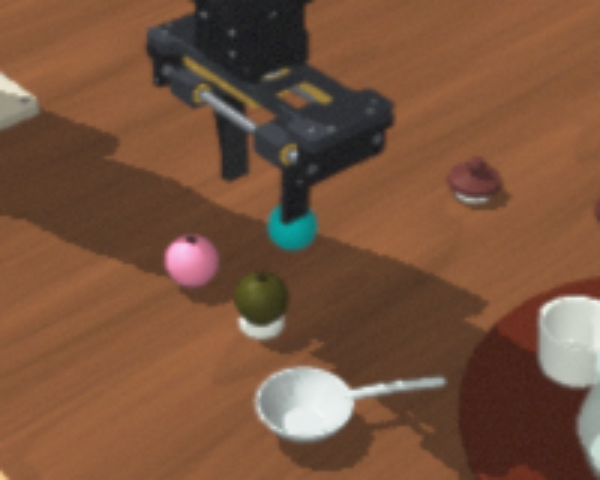

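The gripper hangs over the olive ball (crop (262,298)), and the fingers at (232,150) and (294,195) straddle it. Pink and the strainer are clear, so I descend and grasp.

step_arm(
  deltas=[
    [[0, 0, 0, -0.0006, 0, 0.04, 70], [0, 0, 0, -0.0006, 0, 0.07, 70], [0, 0, 0, -0.0006, 0, 0.095, 70], [0, 0, 0, -0.0006, 0, 0.114, 70], [0, 0, 0, -0.0006, 0, 0.114, 70], [0, 0, 0, -0.0006, 0, 0.114, 30], [0, 0, 0, -0.0006, 0, 0.114, 30], [0, 0, 0, -0.0006, 0, 0.114, 30], [0, 0, 0, -0.0006, 0, 0.114, 30], [0, 0, 0, -0.0006, 0, 0.114, 30]],
  ],
  squeeze=6,
)

```text
time: 3.62
ee_pos: [0.5109, 0.0651, 0.0366]
eef_rot: [0.727, 0.686, 0.001, 0.0]
ft_force: [-1.3, -0.2, 6.2]
width: 0.0432
grip_force: 6.0
```

step_arm(
  deltas=[
    [[0, 0, 0, 0, 0, -0.02, 30], [0, 0, 0, 0, 0, -0.06, 30], [0, 0, 0, 0, 0, -0.1, 30], [0, 0, 0, 0, 0, -0.14, 30], [0, 0, 0, 0, 0, -0.164, 30], [0, 0, 0, 0, 0, -0.164, 30], [0, 0, 0, 0, 0, -0.164, 30]],
  ],
)

```text
time: 4.5
ee_pos: [0.51, 0.0649, 0.1991]
eef_rot: [0.727, 0.686, -0.0, -0.0]
ft_force: [-0.3, -0.2, 0.2]
width: 0.0436
grip_force: 6.0
```

Run:
```python
from h import *
from bench import cams,readout
s=cams.camera('scene')
p=readout.read_state()['ee_pos'];print(p)
u,v=map(int,proj(s,p+[0,0,-.009]));print(u,v)
try:
  q=olive(s,u,v,20);print(q)
  print(g2w(-.052,0,.104))
except Exception as e:print(e)
print(delta(g2w(-.052,.001,.20)))
```

```text
[0.50987146 0.06483862 0.19884717]
266 142
((265.29071044921875, 142.08139038085938), 9.659314155578613)
[ 0.56958744 -0.25148569  0.104     ]
[-0.0017  0.0006  0.     -0.3113  0.0779 -0.0011]
```

step_arm(
  deltas=[
    [[0, 0, 0, -0.04, 0.01, 0, 30], [0, 0, 0, -0.09, 0.0225, 0, 30], [0, 0, 0, -0.14, 0.035, 0, 30], [0, 0, 0, -0.19, 0.0475, 0, 30], [0, 0, 0, -0.24, 0.06, 0, 30], [0, 0, 0, -0.28, 0.07, 0, 30], [0, 0, 0, -0.305, 0.076, 0, 30], [0, 0, 0, -0.3113, 0.0779, 0, 30], [0, 0, 0, -0.3113, 0.0779, 0, 30], [0, 0, 0, -0.3113, 0.0779, 0, 30], [0, 0, 0, -0.3113, 0.0779, 0, 30]],
  ],
)

```text
time: 5.92
ee_pos: [0.5705, -0.2491, 0.2001]
eef_rot: [0.727, 0.687, 0.0, -0.0]
ft_force: [-0.6, -0.2, 0.4]
width: 0.0428
grip_force: 6.0
```

Run:
```python
from h import *
from bench import cams,readout
s=cams.camera('scene');t=cams.camera('top')
p=readout.read_state()['ee_pos'];print(p,w2g(p))
try:
  u,v=proj(s,p+[0,0,-.009]);print(u,v,olive(s,int(u),int(v),22))
except Exception as e:print(e)
print(delta(g2w(-.052,.001,.1125)))
A=cv2.resize(t['img'][90:240,340:430],None,fx=4,fy=4);B=cv2.resize(s['img'][170:350,90:230],None,fx=3,fy=3)
C=np.zeros((600,780,3),np.uint8);C[:,:360]=A;C[:540,360:780]=B;cv2.imwrite('pics/b.png',C[:,:,::-1])
```

```text
[ 0.57039416 -0.24960091  0.200117  ] [-0.05130389  0.00192838  0.200117  ]
151.52404449685002 224.1802936766659 ((144.0, 229.0), 6.708303928375244)
[ 0.0002 -0.0004  0.001  -0.001  -0.0007  0.0876]
```

View pics/b.png

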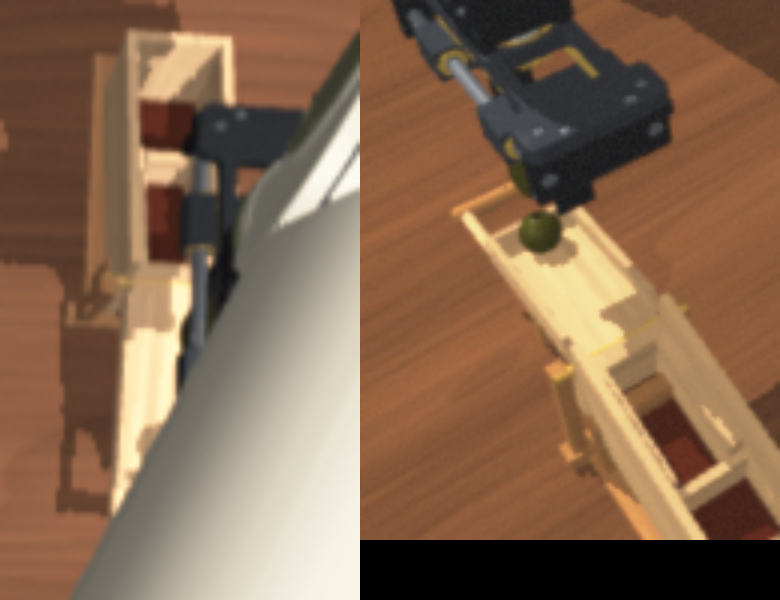

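The held ball is hidden behind the finger at (520,175), with the small ball at the rear wall at crop (540,232). The alignment over the tray is plausible, so I lower it.

step_arm(
  deltas=[
    [[0, 0, 0, -0.001, -0.0007, 0.03, 30], [0, 0, 0, -0.001, -0.0007, 0.055, 30], [0, 0, 0, -0.001, -0.0007, 0.07, 30], [0, 0, 0, -0.001, -0.0007, 0.08, 30], [0, 0, 0, -0.001, -0.0007, 0.086, 30], [0, 0, 0, -0.001, -0.0007, 0.0865, 30], [0, 0, 0, -0.001, -0.0007, 0.0865, 30]],
  ],
)

```text
time: 6.9
ee_pos: [0.5698, -0.2515, 0.1141]
eef_rot: [0.727, 0.686, 0.0, 0.0]
ft_force: [-0.1, -0.9, -0.1]
width: 0.0434
grip_force: 6.0
```

Run:
```python
from h import *
from bench import cams,readout
s=cams.camera('scene')
q=readout.read_state();print(w2g(q['ee_pos']),q['ft_force'])
B=cv2.resize(s['img'][170:350,90:230],None,fx=3.3,fy=3.3);cv2.imwrite('pics/c.png',B[:,:,::-1])
```

```text
[-5.18176785e-02  1.12632263e-05  1.14071473e-01] [ 0.16685184 -0.24388985 -1.12634295]
```

View pics/c.png

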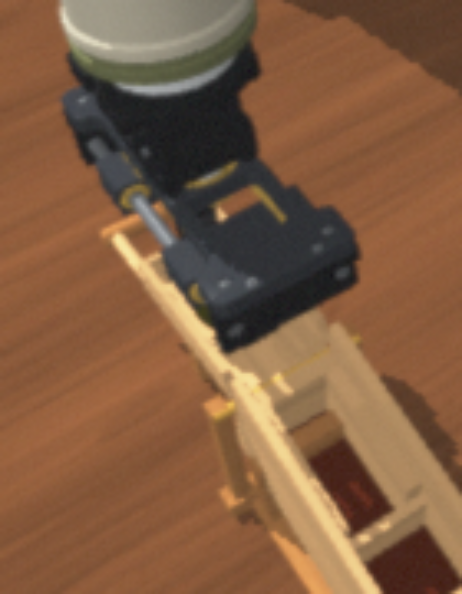

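The gripper sits in the tray with no contact load and hides the ball. I release it.

step_arm(
  deltas=[
    [[0, 0, 0, 0, 0, 0.001, 52], [0, 0, 0, 0, 0, 0.001, 54], [0, 0, 0, 0, 0, 0.001, 57], [0, 0, 0, 0, 0, 0.001, 60], [0, 0, 0, 0, 0, 0.001, 60], [0, 0, 0, 0, 0, -0.005, 60], [0, 0, 0, 0, 0, -0.012, 60], [0, 0, 0, 0, 0, -0.025, 60], [0, 0, 0, 0, 0, -0.05, 60], [0, 0, 0, 0, 0, -0.086, 60], [0, 0, 0, 0, 0, -0.11, 60], [0, 0, 0, 0, 0, -0.11, 60]],
  ],
)

```text
time: 8.45
ee_pos: [0.5703, -0.252, 0.2263]
eef_rot: [0.727, 0.686, 0.001, 0.002]
ft_force: [-0.2, -0.3, -0.7]
width: 0.0525
grip_force: 0.0
```

Run:
```python
from h import *
from bench import cams,readout
s=cams.camera('scene')
B=cv2.resize(s['img'][170:350,90:230],None,fx=3.3,fy=3.3);cv2.imwrite('pics/d.png',B[:,:,::-1])
print(delta(g2w(-.171,.0015,.20)))
```

```text
[ 1.900e-03  1.000e-04 -1.000e-04  1.500e-03 -1.193e-01  2.440e-02]
```

View pics/d.png

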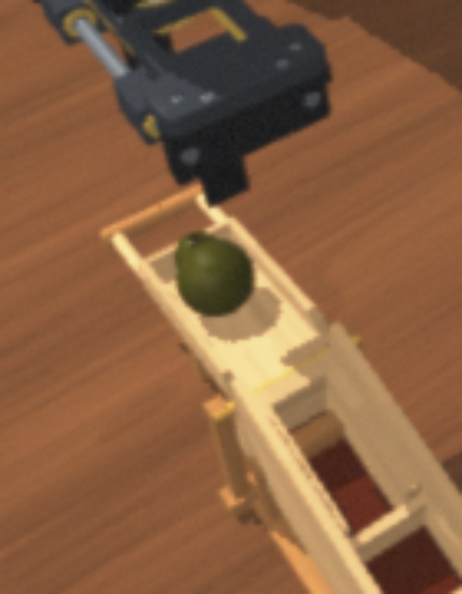

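The large ball lies in the tray at crop (215,275), touching the small one behind it at (193,243). The bar is free at (150,212), so I go for it and pinch it low on the pads, to keep the gripper body over the ball's top.

step_arm(
  deltas=[
    [[0, 0, 0, 0.001, -0.03, 0.0, 50], [0, 0, 0, 0.0015, -0.07, 0.0, 50], [0, 0, 0, 0.0015, -0.105, 0.0, 50], [0, 0, 0, 0.0015, -0.12, 0.01, 50], [0, 0, 0, 0.0015, -0.12, 0.04, 50], [0, 0, 0, 0.0015, -0.12, 0.07, 50], [0, 0, 0, 0.0015, -0.12, 0.09, 50], [0, 0, 0, 0.0015, -0.12, 0.09, 50], [0, 0, 0, 0.0015, -0.12, 0.09, 50]],
  ],
)

```text
time: 9.62
ee_pos: [0.4499, -0.243, 0.134]
eef_rot: [0.727, 0.686, 0.0, 0.0]
ft_force: [-0.5, -0.6, 0.3]
width: 0.0438
grip_force: 0.0
```

Run:
```python
from h import *
from bench import cams,readout
s=cams.camera('scene')
B=cv2.resize(s['img'][170:350,60:230],None,fx=3.3,fy=3.3);cv2.imwrite('pics/e.png',B[:,:,::-1])
print(delta(g2w(-.171,.0015,.083)),w2g(readout.read_state()['ee_pos']))
```

```text
[ 0.001   0.0001 -0.0001  0.0001  0.0007  0.0513] [-0.1717613   0.00144244  0.13429525]
```

View pics/e.png

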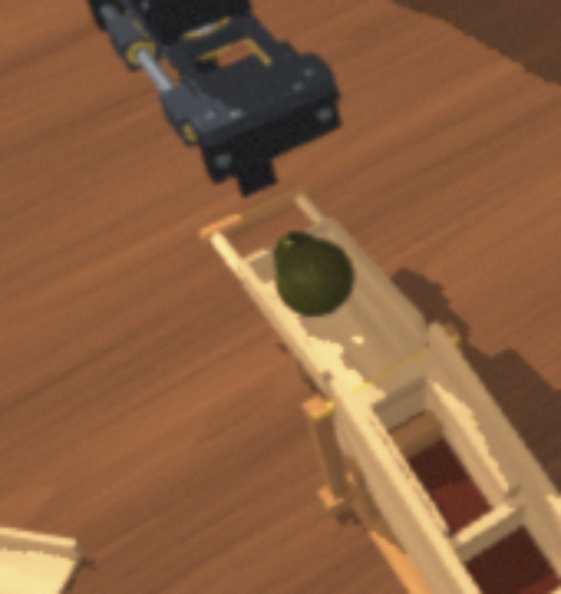

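The balls are unmoved at (310,270), and the front finger at (257,175) is centred over the gap between the bar's arms. I descend and pinch.

step_arm(
  deltas=[
    [[0, 0, 0, 0, 0.0007, 0.02, 50], [0, 0, 0, 0, 0.0007, 0.035, 50], [0, 0, 0, 0, 0.0007, 0.045, 50], [0, 0, 0, 0, 0.0007, 0.0513, 50], [0, 0, 0, 0, 0.0007, 0.0513, 50], [0, 0, 0, 0, 0.0007, 0.0513, 30], [0, 0, 0, 0, 0.0007, 0.0513, 15], [0, 0, 0, 0, 0.0007, 0.0513, 5], [0, 0, 0, 0, 0.0007, 0.0513, 5], [0, 0, 0, 0, 0.0007, 0.0513, 5], [0, 0, 0, 0, 0.0007, 0.0513, 5]],
  ],
  squeeze=15,
)

```text
time: 11.05
ee_pos: [0.4538, -0.2431, 0.0836]
eef_rot: [0.727, 0.687, 0.002, 0.003]
ft_force: [9.8, -0.5, 0.1]
width: 0.0116
grip_force: 15.0
```

The bar is pinched (11.6 mm), sitting about 4 mm further +x than commanded, so I fold that in and lift along the hinge arc.

step_arm(
  deltas=[
    [[0, 0, 0, 0, 0.004, 0, 5], [0, 0, 0, 0, 0.0034, -0.0086, 5], [0, 0, 0, 0, 0.0032, -0.0172, 5], [0, 0, 0, 0, 0.0033, -0.0215, 5], [0, 0, 0, 0, 0.0034, -0.0258, 5], [0, 0, 0, 0, 0.0037, -0.03, 5], [0, 0, 0, 0, 0.0041, -0.0343, 5], [0, 0, 0, 0, 0.0046, -0.0386, 5], [0, 0, 0, 0, 0.0052, -0.0428, 5], [0, 0, 0, 0, 0.0058, -0.0471, 5], [0, 0, 0, 0, 0.0067, -0.0513, 5], [0, 0, 0, 0, 0.0076, -0.0555, 5], [0, 0, 0, 0, 0.0086, -0.0597, 5], [0, 0, 0, 0, 0.0097, -0.0638, 5], [0, 0, 0, 0, 0.0109, -0.0679, 5], [0, 0, 0, 0, 0.0137, -0.0761, 5], [0, 0, 0, 0, 0.0168, -0.0841, 5], [0, 0, 0, 0, 0.0204, -0.0919, 5], [0, 0, 0, 0, 0.0243, -0.0995, 5], [0, 0, 0, 0, 0.0286, -0.1069, 5]],
  ],
)

```text
time: 13.55
ee_pos: [0.477, -0.2446, 0.1892]
eef_rot: [0.728, 0.686, -0.001, -0.002]
ft_force: [-14.4, 3.0, 6.4]
width: 0.0114
grip_force: 15.0
```

Run:
```python
from h import *
from bench import cams
s=cams.camera('scene');im=s['img'].astype(int)
m=((im[...,1]>=im[...,0]*0.8)&(im.sum(2)<200)&(im[...,1]>im[...,2]+5)).astype(np.uint8)[200:384,90:270]
n,l,st,c=cv2.connectedComponentsWithStats(m)
print([(c[i]+[90,200],st[i,4]) for i in range(1,n) if st[i,4]>20])
for p in((.07,0,.044),(.124,0,.04)):print(proj(s,g2w(*p)))
B=cv2.resize(s['img'][170:384,60:260],None,fx=2.8,fy=2.8);cv2.imwrite('pics/f.png',B[:,:,::-1])
```

```text
[(array([201.64444444, 323.03333333]), np.int32(90)), (array([218.64102564, 344.85042735]), np.int32(234))]
(np.float64(197.07853857306907), np.float64(323.73253726413554))
(np.float64(214.1416671146836), np.float64(347.6605419497797))
```

View pics/f.png

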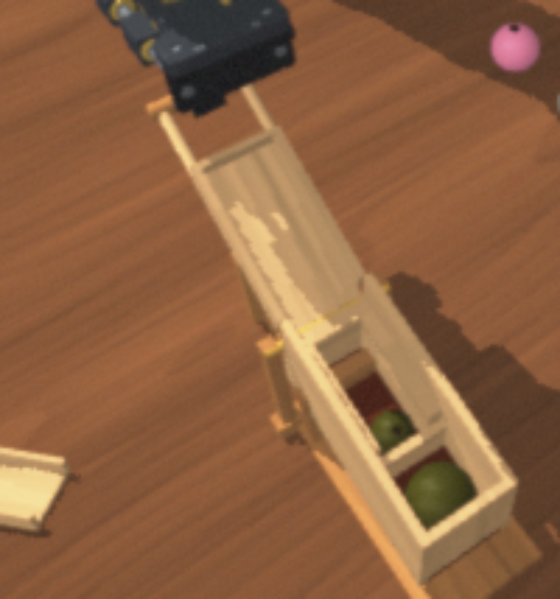

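Both balls are home, the small in the slot at crop (390,430) and the large in the foot hole at (440,495). I lower the tray along the same arc, let go and rise.

step_arm(
  deltas=[
    [[0, 0, 0, 0, -0.0043, 0.0074, 5], [0, 0, 0, 0, -0.0082, 0.015, 5], [0, 0, 0, 0, -0.0118, 0.0228, 5], [0, 0, 0, 0, -0.0149, 0.0308, 5], [0, 0, 0, 0, -0.0177, 0.039, 5], [0, 0, 0, 0, -0.02, 0.0472, 5], [0, 0, 0, 0, -0.0219, 0.0556, 5], [0, 0, 0, 0, -0.0234, 0.0641, 5], [0, 0, 0, 0, -0.0245, 0.0726, 5], [0, 0, 0, 0, -0.0252, 0.0811, 5], [0, 0, 0, 0, -0.0254, 0.0897, 5], [0, 0, 0, 0, -0.0252, 0.0983, 5], [0, 0, 0, 0, -0.0246, 0.1065, 5], [0, 0, 0, 0, -0.0246, 0.1065, 5], [0, 0, 0, 0, -0.0246, 0.1065, 5]],
  ],
)

```text
time: 15.48
ee_pos: [0.4541, -0.2431, 0.0825]
eef_rot: [0.727, 0.686, -0.0, -0.0]
ft_force: [-5.3, 0.1, -1.6]
width: 0.0114
grip_force: 15.0
```

step_arm(
  deltas=[
    [[0, 0, 0, 0, 0, 0, 15], [0, 0, 0, 0, 0, 0, 30], [0, 0, 0, 0, 0, 0, 45], [0, 0, 0, 0, 0, 0, 45], [0, 0, 0, 0, 0, -0.01, 45], [0, 0, 0, 0, 0, -0.03, 45], [0, 0, 0, 0, 0, -0.06, 45], [0, 0, 0, 0, 0, -0.1, 45], [0, 0, 0, 0, 0, -0.14, 45], [0, 0, 0, 0, 0, -0.14, 45], [0, 0, 0, 0, 0, -0.14, 45], [0, 0, 0, 0, 0, -0.14, 45]],
  ],
)

```text
time: 16.98
ee_pos: [0.4539, -0.2429, 0.2217]
eef_rot: [0.727, 0.686, -0.0, -0.001]
ft_force: [-0.2, -0.2, -0.2]
width: 0.0393
grip_force: 0.0
```

Run:
```python
from h import *
from bench import cams
s=cams.camera('scene')
for a in((202,323),(219,345)):print(olive(s,*a,14))
B=cv2.resize(s['img'][170:384,60:260],None,fx=2.8,fy=2.8);cv2.imwrite('pics/z.png',B[:,:,::-1])
```

```text
((200.0, 323.5), 7.159010887145996)
((217.14219665527344, 346.2431335449219), 11.92288875579834)
```

View pics/z.png

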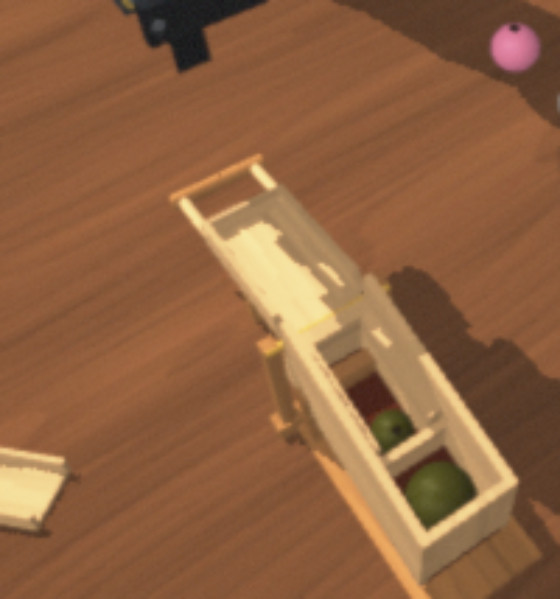

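The tray is down with its bar at (217,178), the balls rest at (390,430) and (440,495), and the gripper is clear. I hand the job in.

```bash
python3 -c "
from bench import r
print(r.close_job())"
```

```text
the job is handed in; nothing more can be done
None
```

The job is handed in: in the last picture the small mandarin rests in the narrow slot, the large one in the wide hole, the tray is down and the gripper is clear, at about 17 s (no verdict was returned).

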